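# Level the printer bed and keep the level pressed

### The job

Level the 3D printer's bed: slide the spirit-level carriage along its rail until it is against the red stop, press its red knob well down so that it engages the levelling screw beneath, and turn it until the bubble rests centred between the two black lines. Finish while still holding the knob pressed down, with the bubble at rest in the centre, and leave the other things on the bed and bench where they are.

Things in the scene. Friction and masses are not known exactly. Their poses are not given: they have to be found in the camera images.
- frame: Black frame, red corners, of a printer bed unit, 250 x 310 mm. Origin: centre of its underside on the bench; z up, y along the bed. On it the aluminium bed, 240 x 310 mm, top 62 mm above the bench, hinged along x at frame y = -140 mm, carried at its +y end by the levelling screw. A carriage slides on a rail on the bed; all moves and turns with the frame.
- carriage (a joint): Travel (m) of the spirit-level carriage towards frame +y: 0.110 against the red stop block, its driver then over the levelling screw; starts at 0 to 0.05. Dark grey block 84 x 180 mm, top 92 mm above the bench, carrying the vial and, near its +y end, the red knob. About 2 to 3 N to slide; stays where left.
- knob: Red round knob, 38 mm diameter, 26 mm high, vertical axis, on a 16 mm stem out of the carriage; underside 31 mm above the carriage, sinks when pressed. Only the vial, 10 mm above the carriage, is near: 42 mm from the axis towards frame -y. Grip at any yaw; dragging it drags the carriage. Drives the screw only while pressed on it, else spins idle. Origin: on the axis, 62 mm above the bench.
- knob_grip (a point): Centre of the red knob (on its axis, at mid height), the place to grip: 136 mm above the bench when not pressed and the bed level (the bed is up to 4 mm low there at first), at frame x = -35 mm, frame y = carriage - 10 mm.
- press (a joint): How far the knob is pressed down (m): 0 sprung up, 0.012 fully home; about 2 N starts it. At the stop the driver meets the screw at 0.004 to 0.006 and from there presses on it through its own spring, 2 N plus 1.3 N per mm more; fully home takes 15 to 18 N in all. The driver has pins that catch between ribs on the screw: the first 0 to 0.3 rad of turn may be idle, and 0.1 rad at each reversal.
- driver: Steel driver disc with four pins, 32 mm diameter, under the knob, turning with it; mostly hidden under the carriage. Origin: on the knob's axis, at the height of the bed's top when not pressed.
- bed_screw: Brass levelling screw, ribbed head 36 mm diameter, 6 mm proud of the bed, at frame x = -35 mm, y = 100 mm; visible until the carriage covers it. Origin: on its axis at the bed's underside. Turned anticlockwise seen from above it raises that end of the bed (3.5 mm per rad), clockwise it lowers it.
- screw_top (a point): Centre of the levelling screw's head, 68 mm above the bench when the bed is level (ribs' tops).
- bubble (a joint): Position (m) of the pale bubble, 18 mm long, in the green vial (84 x 22 mm, along frame y): 0 midway between the two black lines, which are 25 mm apart; plus towards the knob; limits +-0.031. It seeks the higher end. It starts 7 to 20 mm on the minus side and moves about 18 mm to plus per radian of anticlockwise turn. It lags: allow 1 s to settle.
- vial_mid (a point): Middle of the vial's top, between the two black lines, 102 mm above the bench, 90 mm from the knob's axis towards frame -y.
- print: Bystander: flat dark grey printed part, 45 x 120 x 14 mm, lying on the bed. Origin: centre of its underside.
- bracket: Bystander: small red angle bracket, 30 x 30 x 30 mm, standing on the bed. Origin: centre of its underside.
- spool: Bystander: orange filament spool with black flanges, 200 mm diameter, 60 mm high, lying flat on the bench. Origin: centre of its underside.
- bottle: Bystander: white bottle with a red cap, 64 mm diameter, 170 mm high, standing. Origin: centre of its underside.
- gluestick: Bystander: glue stick, 30 mm diameter, 100 mm high, standing. Origin: centre of its underside.
- tray: Bystander: blue divided parts tray, 100 x 140 x 30 mm. Origin: centre of its underside.
- driver_tool: Bystander: screwdriver with a red handle, 180 mm long, lying on the bench. Origin: middle of its length, on the bench.

How it is judged:
By the outcome, as a careful person would: the job done as asked, in the order asked, and still so for the second after the job is handed in, while the arm keeps its last pose, push and grip.
It also fails if it takes over 54 s, if anything falls off the work surface, if the arm or the gripper's body presses on something with over 40 N, if the wrist force passes 120 N, or if a joint passes its speed limit or range.

### The arm

A 6-joint arm with a two-finger parallel gripper is mounted at the origin on the work surface. World frame = base frame: x ahead of the robot, y to its left, z up, the work surface at z = 0. Lengths are in mm, angles in rad, forces in N, time in s.
With the tool pointing down it reaches from about 300 to 775 mm from the base axis. Payload 14.6 kg.
Tool frame: the origin (TCP) lies midway between the tips of the shut fingers; the grasp point (between the pads) lies 19 mm behind it; z points along the fingers, y is the line along which they close (so a half turn about z gives the same grasp; the last joint's range is limited). The gripper opens to 94 mm and grips with 3 to 60 N. Pads are 16 mm wide; open, the fingers measure 119 mm over their backs; the gripper's body (75 mm by 177 mm) begins 78 mm behind the grasp point.
Start: joints at [-1.171, 0.3, 1.521, -0, 1.321, -0.067], TCP at [247.509, -491.15, 205.446] pointing down, gripper open.
Joint ranges: [-3.03, 3.03], [-0.79, 2.21], [0.23, 2.52], [-1.04, 4.18], [0, 3.07], [-2.55, 2.55]. Speed limits (rad/s): [2.22, 2.22, 2.57, 3.14, 3.14, 3.14].

### API

Orientations are given as [roll, pitch, yaw] about the fixed x, y, z axes, in that order (R = Rz(yaw) Ry(pitch) Rx(roll)).
In Python, from cell import manip gives the robot as it stands.
- The arm moves only by the shell command python3 -m creep 'ROWS' [OPENING] [FORCE]. ROWS is text: rows parted by semicolons, each of 6 numbers parted by spaces: the shift along the tool's x, y, z normalised to -1 to 1, where 1 is 4 cm, then the turn, a rotation vector about the tool's x, y, z normalised to -1 to 1, where 1 is pi rad. In form: dx dy dz ax ay az; .... A call has 1 to 20 rows; each row shifts and turns the commanded pose from where the row before left it, along the tool's axes as they then stand; what a row does not reach is not made up. A row lasts 1/8 s, in which the tool goes at most 62.5 mm and 10.7 degrees, less where a joint would pass 70% of its speed; a pose out of reach is approached as far as the arm can. A call with a number of a shift or a turn outside -1 to 1 is refused whole. A call with a gripper value outside its range is refused whole. OPENING is the closure, from 0 (fully open) to 1 (shut), set as the call begins (- or left out, the last holds). The fingers move at their own pace and stop on an object; FORCE is the grip in N (left out, the last holds). Time passes only in rows, so rows that do not move let the fingers close. It gives the time, the measured TCP pose, the force, the opening and the grip force at its end, in the units of the state.
- manip.read_state(): the state, without advancing time (a new reading comes with each control period).
- manip.camera(name): name is "side" or "top" or "wrist"; returns a dict with "color" (480x640x3 uint8, red, green, blue), "range_z" (480x640 float32, mm along the optical axis (not along the pixel's ray), 0 where there is no reading), "camera_matrix" (3x3 intrinsics, pixels), "k1" (the pictures are not rectified: a ray, as slopes to the right and down, at radius r is drawn at 1 + k1 r^2 times it, then the intrinsics apply), "T" (4x4, takes a point from camera to world coordinates). Camera axes: x right, y down, z forward; pixel columns grow to the right and rows downward; lengths in mm; the calibration is good to about 2 mm. A picture is of the moment at which its call begins.
- manip.sign_off(): hands the job in; it is judged then, once.
The state is a dict: "clock": time; "joints": joint angles; "qd": joint speeds; "effort": joint torques, N m; "eef_pos": TCP position; "eef_rot": TCP orientation; "wrist_force": force on the tool from outside, world axes, zero at the start; "moment": the same for the moment, N m; "finger_gap": finger opening in mm; "finger_force": force on a finger pad.
Only numpy, scipy, OpenCV 4.12 (cv2) and the standard library are available. Lean on these libraries where they do the work, as an engineer would, in place of code of your own. Each camera call takes 0.05 s, during which the arm holds its last target. There are 200 camera calls.

## Working session

There is one attempt and no reset: what is moved stays moved. The work goes in short steps, Python scripts to look and compute and a shell command to move; the robot and the scene stay as the last step left them, time stands still between calls to the robot, and variables do not carry over. Pictures are saved under pics/ and viewed, at most 10 in all, crops included, and the job is handed in when it is done.

```bash
mkdir -p pics; ls; python3 - <<'E'
from cell import manip
import cv2, numpy as np
print(manip.read_state())
for n in("top","side"):
    c=manip.camera(n); np.savez(f"pics/{n}0.npz",**c)
    cv2.imwrite(f"pics/{n}0.png",c["color"][...,::-1]); print(n,c["camera_matrix"],c["k1"],c["T"])
E
```

```text
pics
{'clock': 0.0, 'joints': array([-1.17059881e+00,  3.00465359e-01,  1.52154414e+00,  2.54811910e-05,
        1.32071013e+00, -6.66137734e-02]), 'qd': array([-9.20275744e-06, -7.47005742e-04,  2.61709398e-03, -1.79571626e-03,
       -1.69435371e-03,  6.46099325e-04]), 'effort': array([-4.19859134e-03, -5.31813276e+01, -3.52743816e+01,  7.06927897e-02,
        2.44660873e-02, -1.15788298e-04]), 'eef_pos': array([ 247.42161088, -490.9254442 ,  204.90510892]), 'eef_rot': array([-3.14046982e+00, -9.96432285e-05,  4.66804909e-01]), 'wrist_force': array([ 0.60069205, -0.30716368,  0.24712133]), 'moment': array([ 0.02835587, -0.01088309,  0.03020062]), 'finger_force': 0.0, 'finger_gap': 94.28467274182297}
top [[491.03398857   0.         324.89670533]
 [  0.         491.03398857 241.88680059]
 [  0.           0.           1.        ]] -0.08432024431439712 [[ 1.09973265e-02 -9.96002629e-01  8.86443590e-02  3.86247917e+02]
 [-9.99938363e-01 -1.08187090e-02  2.49520754e-03 -3.52999821e+01]
 [-1.52621574e-03 -8.86663358e-02 -9.96060215e-01  1.64690920e+03]
 [ 0.00000000e+00  0.00000000e+00  0.00000000e+00  1.00000000e+00]]
side [[615.61528056   0.         323.20244205]
 [  0.         615.61528056 242.06333832]
 [  0.           0.           1.        ]] -0.19422626894658138 [[ 9.99141715e-01 -2.00839544e-02  3.62279922e-02  4.52357820e+02]
 [-3.86320079e-02 -7.67384031e-01  6.40022903e-01 -9.48674250e+02]
 [ 1.49465919e-02 -6.40873141e-01 -7.67501281e-01  1.19753150e+03]
 [ 0.00000000e+00  0.00000000e+00  0.00000000e+00  1.00000000e+00]]
```

View pics/top0.png

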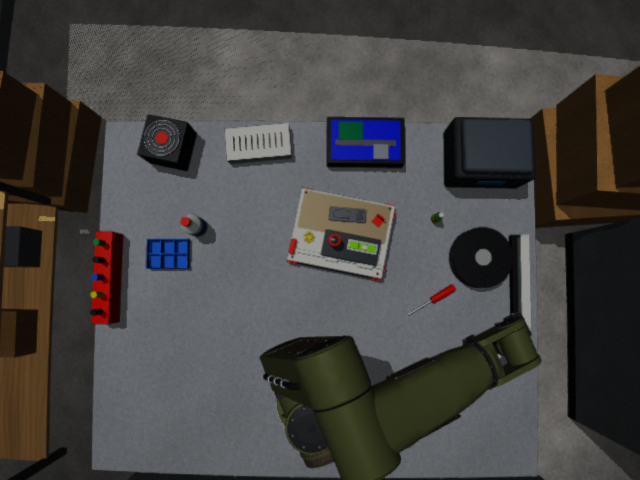

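View pics/side0.png

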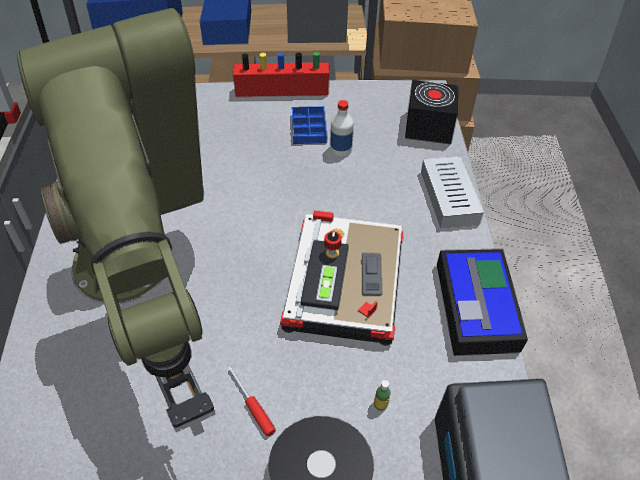

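The top view shows the knob at about (335,240), the vial at (362,246), the brass screw at (309,237), and the red stop at (293,246). The side view shows the knob at (333,240) and the vial at (327,283). Frame +y is roughly world +y, slightly turned.

```bash
cat > h.py <<'E'
import numpy as np, cv2
def ray(c,u,v):
    K=np.array(c["camera_matrix"]); d=np.array([float(c["k1"]),0,0,0])
    p=cv2.undistortPoints(np.array([[[u,v]]],float),K,d)[0,0]
    T=np.array(c["T"]); r=T[:3,:3]@[p[0],p[1],1]; return T[:3,3],r/np.linalg.norm(r)
def plane(c,u,v,z):
    o,r=ray(c,u,v); return o+r*(z-o[2])/r[2]
def tri(a,b):
    (o1,r1),(o2,r2)=a,b
    s=np.linalg.lstsq(np.c_[r1,-r2],o2-o1,rcond=None)[0]
    p,q=o1+s[0]*r1,o2+s[1]*r2; return (p+q)/2,np.linalg.norm(p-q)
def mask(c,kind):
    h=cv2.cvtColor(np.array(c["color"]),cv2.COLOR_RGB2HSV); H,S,V=cv2.split(h)
    if kind=="red": m=((H<6)|(H>174))&(S>150)&(V>60)
    if kind=="green": m=(H>35)&(H<75)&(S>120)&(V>100)
    if kind=="brass": m=(H>18)&(H<32)&(S>120)&(V>80)
    return m.astype(np.uint8)
def blobs(c,kind,box=None,amin=8):
    m=mask(c,kind)
    n,l,s,ce=cv2.connectedComponentsWithStats(m)
    return [(ce[i],s[i]) for i in range(1,n) if s[i][4]>=amin and (box is None or (box[0]<ce[i][0]<box[2] and box[1]<ce[i][1]<box[3]))]
E
python3 - <<'E'
from h import *
for n,box in(("top",(280,180,405,285)),("side",(275,205,410,345))):
    c=np.load(f"pics/{n}0.npz")
    for k in("red","green","brass"):
        for ce,s in blobs(c,k,box): print(n,k,ce.round(1),s, plane(c,*ce,{"red":136,"green":102,"brass":68}[k]).round(1), "rz",np.median(c["range_z"][int(ce[1])-1:int(ce[1])+2,int(ce[0])-1:int(ce[0])+2]))
    x=cv2.resize(c["color"][box[1]:box[3],box[0]:box[2],::-1],None,fx=4,fy=4)
    cv2.imwrite(f"pics/{n}crop.png",x)
E
```

```text
top red [378.  219.9] [372 214  13  13  94] [ 591.1 -195.5  136. ] rz 1589.3517
top red [334.1 239.4] [328 233  13  13  86] [528.8 -59.9 136. ] rz 1500.5486
top red [292.2 246.1] [289 239   7  15  75] [506.7  69.4 136. ] rz 1571.8833
top red [292.4 261.9] [288 261   9   3  16] [457.6  67.8 136. ] rz 1610.2765
top red [375.3 278.5] [371 277  10   4  19] [ 409.4 -187.5  136. ] rz 1602.5128
top green [356.  245.2] [349 241  17   9  86] [ 514.3 -129.9  102. ] rz 1549.8058
top green [370.8 248.2] [366 245  10   7  50] [ 505.4 -176.7  102. ] rz 1547.6885
top brass [308.6 236.8] [304 232  10  10  79] [542.5  21.6  68. ] rz 1588.6761
side red [322.8 215.6] [313 211  20  11 157] [504.6  16.9 136. ] rz 1512.2961
side red [332.3 241.8] [325 231  16  19 179] [522.9 -63.3 136. ] rz 1368.2513
side red [401.4 236.6] [401 232   2  11  15] [681.1 -51.9 136. ] rz 1527.4554
side red [367.7 308.8] [359 302  18  16 166] [ 587.5 -245.6  136. ] rz 1352.4567
side red [290.9 322.7] [280 317  23  11 152] [ 428.7 -274.9  136. ] rz 1349.6835
side red [382.8 334.2] [370 325  25  15 180] [ 613. -308.  136.] rz 1326.711
side green [326.3 281.8] [320 267  14  31 215] [ 506.4 -149.2  102. ] rz 1356.6212
side brass [339.1 231.4] [334 229   9   8  25] [545.5  25.8  68. ] rz 1499.6951
side brass [332.3 253.7] [326 250  13   8  43] [525.8 -43.   68. ] rz 1408.4261
```

View pics/topcrop.png

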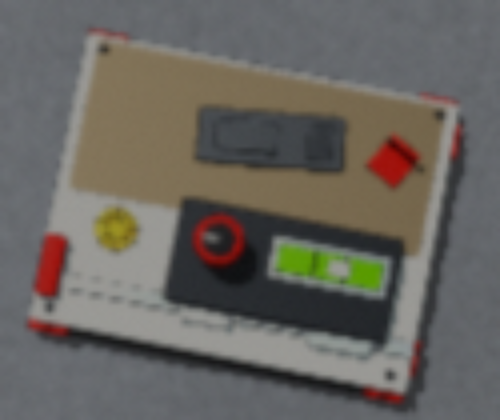

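The crop shows the screw at top-image (308.6,236.8), the knob ring at (334.3,239.5), and the bubble (pale) on the minus side. The frame is turned about -0.19 rad, with roughly 83 mm of travel left. I'll move to hover over the knob.

```bash
python3 -m creep '0.78 -0.46 -0.05 0 0 0;0.78 -0.46 -0.05 0 0 0;0.78 -0.46 -0.05 0 0 0;0.78 -0.46 -0.05 0 0 0;0.78 -0.46 -0.05 0 0 0;0.78 -0.46 -0.05 0 0 0;0.78 -0.46 -0.05 0 0 0;0.78 -0.46 -0.05 0 0 0;0.78 -0.46 -0.05 0 0 0;0.78 -0.46 -0.05 0 0 0;0.78 -0.46 -0.05 0 0 0;0.78 -0.46 -0.05 0 0 0;0.78 -0.46 -0.05 0 0 0;0 0 0 0 0 0;0 0 0 0 0 0'
python3 - <<'E'
from cell import manip
from h import *
s=manip.read_state(); print(s["joints"].round(3),s["eef_pos"].round(1),s["eef_rot"].round(3))
c=manip.camera("wrist"); np.savez("pics/w1.npz",**c); cv2.imwrite("pics/w1.png",c["color"][...,::-1]); print(c["T"].round(2),c["camera_matrix"])
for k in("red","green","brass"):
    for ce,st in blobs(c,k,None,60): print(k,ce.round(1),st,plane(c,*ce,{"red":149,"green":102,"brass":68}[k]).round(1))
E
```

```text
clock: 1.98
eef_pos: [501.7, -95.3, 231.1]
eef_rot: [-3.141, 0.001, 0.467]
wrist_force: [0.2, 0.3, 0.7]
finger_gap: 94.3
finger_force: 0.0
[-0.259  0.193  1.594 -0.     1.356  0.845] [501.7 -95.3 231.1] [-3.141e+00  1.000e-03  4.670e-01]
[[ 4.5000e-01 -8.6000e-01 -2.3000e-01  5.6743e+02]
 [-8.9000e-01 -4.4000e-01 -1.2000e-01 -6.1500e+01]
 [ 0.0000e+00  2.6000e-01 -9.7000e-01  4.1169e+02]
 [ 0.0000e+00  0.0000e+00  0.0000e+00  1.0000e+00]] [[376.21367176   0.         315.19519303]
 [  0.         376.21367176 235.64121355]
 [  0.           0.           1.        ]]
red [141.9 125.1] [ 120   97   45   58 1227] [521.2  45.9 149. ]
red [466.8 178. ] [ 444  158   53   42 1195] [ 589.6 -168.7  149. ]
red [284.  189.5] [ 256  163   56   56 1319] [525.  -58.5 149. ]
red [469.  423.6] [461 414  20  19 251] [ 417.  -282.5  149. ]
green [347.4 227.9] [328 209  41  38 828] [ 512.2 -120.1  102. ]
green [370.6 245.2] [356 231  35  33 403] [ 507.6 -145.   102. ]
green [397.5 265.2] [378 248  39  36 637] [ 502.3 -174.7  102. ]
brass [215.4 120.8] [ 196  101   40   41 1249] [539.3  22.2  68. ]
brass [615.1 236.3] [598 229  36  29 201] [ 614.7 -360.    68. ]
brass [562.7 389.1] [551 352  19  69 391] [ 453.  -417.7   68. ]
brass [ 65.4 400.5] [ 61 379  14  39 195] [197.8  56.1  68. ]
```

View pics/w1.png

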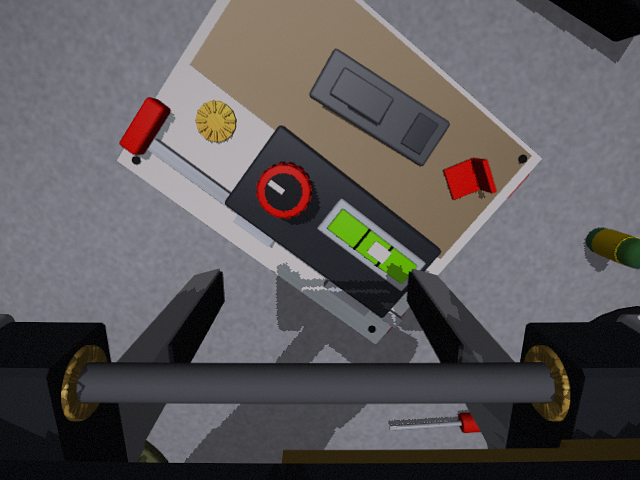

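The wrist view shows the knob centre at (284,191), the bubble at (379,251) between the green segments, the screw at (215,121), and the stop at (142,125).

```bash
python3 - <<'E' & 
E
python3 -m creep '0 0 0 0 0 0.055;0 0 0 0 0 0.055;0 0 0 0 0 0.055;0 0 0 0 0 0.055;0 0 0 0 0 0.055;0 0 0 0 0 0.055;0 0 0 0 0 0.055;0 0 0 0 0 0;0 0 0 0 0 0'
python3 - <<'E'
from cell import manip
from h import *
w1=np.load("pics/w1.npz")
t=np.load("pics/top0.npz"); sd=np.load("pics/side0.npz")
c=manip.camera("wrist"); np.savez("pics/w2.npz",**c); cv2.imwrite("pics/w2.png",c["color"][...,::-1])
def kc(c,box,r=True):
    m=mask(c,"red"); m[:box[1]]=0;m[box[3]:]=0;m[:,:box[0]]=0;m[:,box[2]:]=0
    p=cv2.findNonZero(m)[:,0].astype(np.float32); return cv2.minEnclosingCircle(p)
(a,ra)=kc(w1,(240,150,330,230)); (b,rb)=kc(t,(325,228,345,250)); print(a,ra,b,rb)
print("knob outline w1/top",*tri(ray(w1,*a),ray(t,*b)))
(q,_)=kc(sd,(322,228,345,256)); print("side",q,*tri(ray(w1,*a),ray(sd,*q)))
print("screw tri",*tri(ray(w1,215.4,120.8),ray(t,308.6,236.8)))
print("bubble",plane(w1,379,251,101))
for k in("red","green","brass"):
    for ce,st in blobs(c,k,None,60): print(k,ce.round(1),st[:4],plane(c,*ce,{"red":149,"green":102,"brass":68}[k]).round(1))
s=manip.read_state(); print(s["joints"].round(3),s["eef_pos"].round(1),s["eef_rot"].round(3))
E
```

```text
clock: 3.15
eef_pos: [501.9, -95.4, 231.5]
eef_rot: [3.142, -0.0, -0.74]
wrist_force: [-0.2, -0.0, -1.0]
finger_gap: 93.7
finger_force: 0.0
(283.799072265625, 190.4719696044922) 28.29396629333496 (334.125, 239.375) 6.434868812561035
knob outline w1/top [526.39269554 -59.18279036 162.03705849] 0.6855130361961798
side (332.1666564941406, 240.0) [522.5783057  -58.64779705 136.98055511] 0.5429130777832054
screw tri [540.91934742  20.47084137  78.16570556] 2.0178717511462394
bubble [ 506.11338411 -154.30993013  101.        ]
red [332.6  32.7] [314  29  38   8] [ 595.6 -196.6  149. ]
red [331.8  58.9] [314  39  36  37] [ 584.5 -185.9  149. ]
red [631.7 118.7] [617  84  23  57] [ 420.  -312.9  149. ]
red [258.7 249.6] [232 223  53  54] [524.4 -60.8 149. ]
green [387.4 161.4] [366 142  42  40] [ 501.7 -175.4  102. ]
green [354.3 181.1] [339 162  37  36] [ 507.8 -145.1  102. ]
green [328.3 196.9] [308 178  41  38] [ 512.4 -120.6  102. ]
brass [272.1 221.2] [258 217  27  15] [526.  -63.7  68. ]
brass [197.8 264.6] [182 253  36  28] [543.5  19.2  68. ]
brass [ 64.8 398.3] [ 61 379  11  40] [536.6 238.8  68. ]
brass [565.4 399.8] [557 380  13  40] [ 168.7 -160.7   68. ]
[-0.259  0.192  1.593  0.     1.356  2.051] [501.9 -95.3 231.4] [ 3.142  0.    -0.74 ]
```

View pics/w2.png

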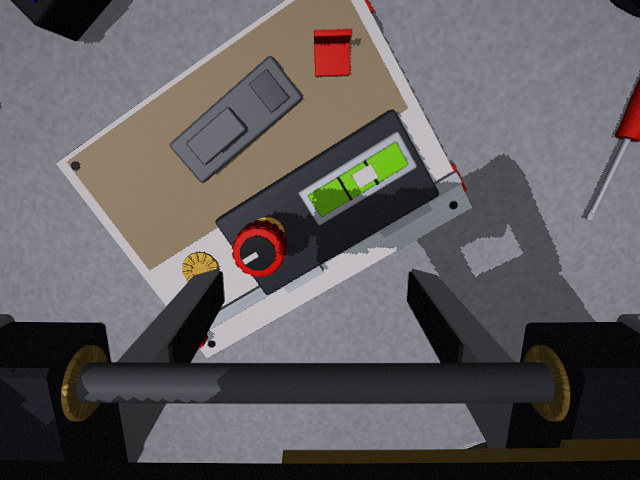

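The wrist view from the second yaw shows the knob at (259,250), the vial mid at about (357,178), and the bubble at (365,174). Both wrist views agree: knob at (524.5,-60), screw at (541.4,20.7), bubble about -6 to -7 mm. I'll descend over the knob.

```bash
python3 - <<'E'
from h import *
a,b=np.load("pics/w1.npz"),np.load("pics/w2.npz")
print("knob top",tri(ray(a,283.8,190.5),ray(b,258.7,250)),"screw",tri(ray(a,215.4,120.8),ray(b,199.5,266)),"vialend",tri(ray(a,347.4,227.9),ray(b,328.3,196.9)))
E
python3 -m creep '-0.09 -0.52 0 0 0 0;-0.09 -0.52 0 0 0 0;0 0 0.47 0 0 0;0 0 0.47 0 0 0;0 0 0.47 0 0 0;0 0 0.47 0 0 0;0 0 0.47 0 0 0;0 0 0.47 0 0 0;0 0 0 0 0 0;0 0 0 0 0 0'
python3 - <<'E'
from cell import manip
from h import *
c=manip.camera("wrist"); np.savez("pics/w3.npz",**c); cv2.imwrite("pics/w3.png",c["color"][...,::-1])
print([ (ce.round(),st[:4]) for ce,st in blobs(c,"red",None,100)])
E
```

```text
knob top (array([523.35820902, -58.65978684, 142.93282546]), np.float64(0.1701266555974994)) screw (array([539.70488176,  24.80341166,  56.52720056]), np.float64(2.63746903471331)) vialend (array([ 511.96819649, -120.4083347 ,  100.19978241]), np.float64(0.3203780351421141))
clock: 4.45
eef_pos: [525.2, -59.6, 119.4]
eef_rot: [-3.141, -0.001, -0.742]
wrist_force: [0.2, 0.0, 0.4]
finger_gap: 93.9
finger_force: 0.0
[(array([415.,  15.]), array([388,   0,  55,  33], dtype=int32)), (array([316., 302.]), array([272, 258,  88,  93], dtype=int32)), (array([200., 414.]), array([175, 403,  48,  29], dtype=int32))]
```

View pics/w3.png

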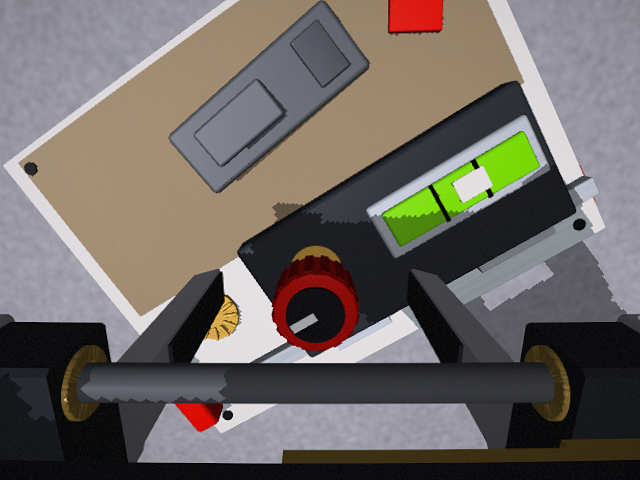

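The knob top is at (315,311), centred between the fingers. The bubble at (470,184) overlaps the far line. I'll grip it and start sliding.

```bash
python3 -m creep '0 0 0 0 0 0;0 0 0 0 0 0;0 0 0 0 0 0;0 0 0 0 0 0;0 0 0 0 0 0;0 0 0 0 0 0' 1 45
python3 -m creep '-0.13 -0.21 0 0 0 0;-0.13 -0.21 0 0 0 0;-0.13 -0.21 0 0 0 0;-0.13 -0.21 0 0 0 0;0 0 0 0 0 0'
```

```text
clock: 5.25
eef_pos: [524.9, -59.5, 118.6]
eef_rot: [3.142, 0.0, -0.743]
wrist_force: [1.0, 0.7, 1.2]
finger_gap: 37.4
finger_force: 29.5
clock: 5.88
eef_pos: [532.5, -19.5, 118.5]
eef_rot: [-3.141, 0.001, -0.742]
wrist_force: [1.5, 2.7, -3.2]
finger_gap: 37.3
finger_force: 45.0
```

```bash
python3 -m creep '-0.13 -0.21 0 0 0 0;-0.13 -0.21 0 0 0 0;-0.13 -0.21 0 0 0 0;-0.06 -0.1 0 0 0 0;0 0 0 0 0 0'
python3 -m creep '-0.03 -0.04 0 0 0 0;-0.03 -0.04 0 0 0 0;0 0 0 0 0 0'
```

```text
clock: 6.5
eef_pos: [538.7, 13.7, 118.4]
eef_rot: [-3.141, 0.001, -0.742]
wrist_force: [0.1, 1.4, -8.1]
finger_gap: 37.0
finger_force: 45.0
clock: 6.88
eef_pos: [539.2, 17.0, 118.4]
eef_rot: [3.142, 0.0, -0.743]
wrist_force: [1.3, -1.5, -10.6]
finger_gap: 37.7
finger_force: 45.0
```

```bash
python3 -m creep '-0.03 -0.04 0.02 0 0 0;-0.03 -0.04 0.02 0 0 0;-0.03 -0.04 0 0 0 0;0 0 0 0 0 0'
python3 -m creep '-0.025 -0.045 0 0 0 0;0 0 0 0 0 0'
```

```text
clock: 7.38
eef_pos: [540.3, 23.0, 117.6]
eef_rot: [-3.141, -0.001, -0.743]
wrist_force: [1.9, -2.1, 0.7]
finger_gap: 37.5
finger_force: 45.0
clock: 7.62
eef_pos: [540.2, 23.7, 117.1]
eef_rot: [3.14, -0.001, -0.743]
wrist_force: [-0.6, -11.7, 1.1]
finger_gap: 37.1
finger_force: 45.0
```

The carriage is against the stop, with -11.7 N along y. Next I press.

```bash
python3 -m creep '0 0 0.05 0 0 0;0 0 0.05 0 0 0;0 0 0.05 0 0 0;0 0 0.05 0 0 0;0 0 0.05 0 0 0;0 0 0 0 0 0;0 0 0 0 0 0'
python3 - <<'E'
from cell import manip
from h import *
c=manip.camera("wrist"); np.savez("pics/w4.npz",**c); cv2.imwrite("pics/w4.png",c["color"][...,::-1])
print([ (ce.round(1),st[:4]) for ce,st in blobs(c,"green",None,100)])
E
```

```text
clock: 8.5
eef_pos: [540.5, 23.5, 108.2]
eef_rot: [3.14, -0.002, -0.743]
wrist_force: [-5.2, -12.4, 12.0]
finger_gap: 37.6
finger_force: 45.0
[(array([519.8, 160.5]), array([486, 129,  66,  66], dtype=int32)), (array([463.4, 192.8]), array([439, 162,  59,  59], dtype=int32)), (array([419.8, 219.1]), array([386, 188,  68,  63], dtype=int32))]
```

View pics/w4.png

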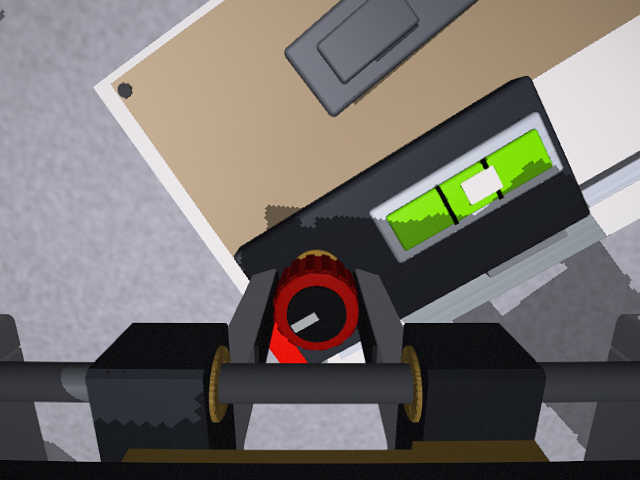

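The knob is held and pressed (12 N). The vial's lines are at about (447,204) and (492,179), with the bubble at (482,186), which is about -6.6 mm. I'll turn anticlockwise.

```bash
cat >> h.py <<'E'
def bubble(c):
    g=mask(c,"green"); n,l,s,ce=cv2.connectedComponentsWithStats(g)
    g=np.isin(l,[i for i in range(1,n) if s[i][4]>150]).astype(np.uint8)
    rect=cv2.minAreaRect(cv2.findNonZero(g)); m=np.zeros_like(g)
    rr=(rect[0],(max(rect[1][0]-4,1),max(rect[1][1]-4,1)),rect[2])
    cv2.fillPoly(m,[cv2.boxPoints(rr).astype(np.int32)],1)
    H,S,V=cv2.split(cv2.cvtColor(np.array(c["color"]),cv2.COLOR_RGB2HSV))
    pts=lambda k:np.array([plane(c,x,y,102)[:2] for y,x in np.argwhere(k)])
    G=pts((g>0)&(m>0)); B=pts((m>0)&(S<90)&(V>130)); D=pts((m>0)&(V<45))
    ax=cv2.PCACompute(G.astype(np.float32),None)[1][0]; ax=ax*np.sign(ax[1])
    ends=np.percentile(G@ax,[.5,99.5]); d=np.sort(D@ax); k=d>ends.mean()
    b=B@ax
    return dict(bub_vs_vial=(np.percentile(b,[2,98]).mean()-ends.mean()),vial_len=ends[1]-ends[0],lines=[np.median(d[~k])-ends.mean(),np.median(d[k])-ends.mean()],nl=[(~k).sum(),k.sum()],blen=np.ptp(np.percentile(b,[2,98])))
E
cat > look.py <<'E'
import sys; from cell import manip
from h import *
n=sys.argv[1]; c=manip.camera("wrist"); np.savez(f"pics/{n}.npz",**c); cv2.imwrite(f"pics/{n}.png",c["color"][...,::-1])
print(bubble(c)); s=manip.read_state(); print(s["joints"][5],s["moment"].round(2))
E
python3 -c "
from h import *
print(bubble(np.load('pics/w4.npz')))"
python3 -m creep '0 0 0.01 0 0 -0.03;0 0 0.01 0 0 -0.03;0 0 0 0 0 -0.03;0 0 0 0 0 0;0 0 0 0 0 0;0 0 0 0 0 0;0 0 0 0 0 0;0 0 0 0 0 0;0 0 0 0 0 0;0 0 0 0 0 0'
python3 look.py w5
```

```text
{'bub_vs_vial': np.float64(-19.93225631759509), 'vial_len': np.float64(81.87203618886747), 'lines': [np.float64(-12.595194582761456), np.float64(12.417881520282045)], 'nl': [np.int64(62), np.int64(145)], 'blen': np.float64(43.159733425835626)}
clock: 9.8
eef_pos: [540.7, 23.5, 107.8]
eef_rot: [3.14, -0.002, -0.46]
wrist_force: [-4.7, -13.9, 14.8]
finger_gap: 37.5
finger_force: 45.0
{'bub_vs_vial': np.float64(-18.182144704379596), 'vial_len': np.float64(82.05833039323896), 'lines': [np.float64(-12.946966726407588), np.float64(12.182682001921869)], 'nl': [np.int64(146), np.int64(141)], 'blen': np.float64(47.839147577258174)}
2.009339254887539 [-2.78  1.26 -0.09]
```

```bash
python3 - <<'E'
s=open('h.py').read()
s=s.replace("B=pts((m>0)&(S<90)&(V>130));","w=((m>0)&(S<90)&(V>130)).astype(np.uint8); _,l2,s2,_=cv2.connectedComponentsWithStats(cv2.erode(w,np.ones((3,3),np.uint8))); B=pts(l2==1+np.argmax(s2[1:,4]));")
open('h.py','w').write(s)
from h import *
for n in('w4','w5'): print(bubble(np.load(f'pics/{n}.npz')))
E
```

```text
{'bub_vs_vial': np.float64(-6.887357824920713), 'vial_len': np.float64(81.87203618886747), 'lines': [np.float64(-12.595194582761456), np.float64(12.417881520282045)], 'nl': [np.int64(62), np.int64(145)], 'blen': np.float64(15.908356949463561)}
{'bub_vs_vial': np.float64(-2.892780428134955), 'vial_len': np.float64(82.05833039323896), 'lines': [np.float64(-12.946966726407588), np.float64(12.182682001921869)], 'nl': [np.int64(146), np.int64(141)], 'blen': np.float64(16.075424829582854)}
```

View pics/w5.png

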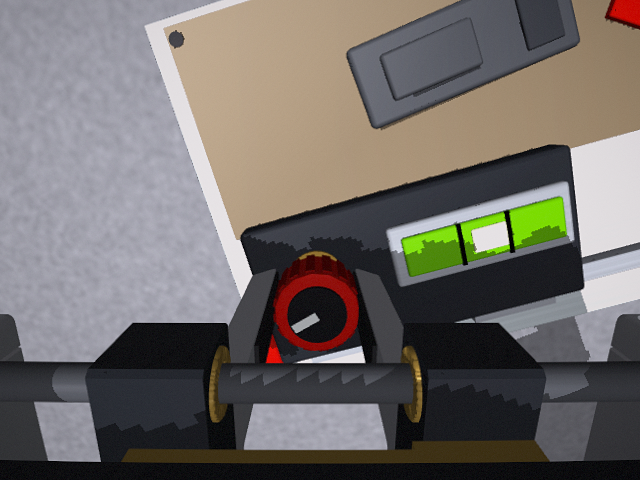

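The bubble at (491,237) is now about 2.5 mm short of centre, between lines at (462,244) and (510,231). I need about 0.13 rad more.

```bash
python3 -m creep '0 0 0 0 0 -0.02;0 0 0 0 0 -0.02;0 0 0 0 0 0;0 0 0 0 0 0;0 0 0 0 0 0;0 0 0 0 0 0;0 0 0 0 0 0;0 0 0 0 0 0;0 0 0 0 0 0;0 0 0 0 0 0;0 0 0 0 0 0;0 0 0 0 0 0'
python3 look.py w6
```

```text
clock: 11.35
eef_pos: [540.8, 23.5, 107.8]
eef_rot: [3.14, -0.002, -0.335]
wrist_force: [-6.0, -13.5, 15.2]
finger_gap: 37.5
finger_force: 45.0
{'bub_vs_vial': np.float64(-1.0801108881871428), 'vial_len': np.float64(82.29614112035019), 'lines': [np.float64(-13.205879082986918), np.float64(12.083605597021688)], 'nl': [np.int64(148), np.int64(148)], 'blen': np.float64(15.980247985574376)}
1.883640359111621 [-2.68  1.25 -0.12]
```

```bash
python3 -m creep '0 0 0.01 0 0 -0.01;0 0 0 0 0 0;0 0 0 0 0 0;0 0 0 0 0 0;0 0 0 0 0 0;0 0 0 0 0 0;0 0 0 0 0 0;0 0 0 0 0 0;0 0 0 0 0 0;0 0 0 0 0 0;0 0 0 0 0 0;0 0 0 0 0 0'
python3 look.py w7; sleep 0; python3 look.py w8
```

```text
clock: 12.9
eef_pos: [540.8, 23.5, 107.5]
eef_rot: [3.14, -0.003, -0.303]
wrist_force: [-4.9, -11.8, 16.0]
finger_gap: 37.3
finger_force: 45.0
{'bub_vs_vial': np.float64(-0.46845540008293085), 'vial_len': np.float64(82.32333996374246), 'lines': [np.float64(-13.115854589218529), np.float64(12.07664097518127)], 'nl': [np.int64(161), np.int64(153)], 'blen': np.float64(15.810234921178129)}
1.8522973136611467 [-2.67  1.29 -0.16]
{'bub_vs_vial': np.float64(-0.46845427310849175), 'vial_len': np.float64(82.32335053584569), 'lines': [np.float64(-13.110248797589747), np.float64(12.076644220483288)], 'nl': [np.int64(160), np.int64(153)], 'blen': np.float64(15.810236797365167)}
1.8522659377709256 [-2.66  1.27 -0.16]
```

View pics/w8.png

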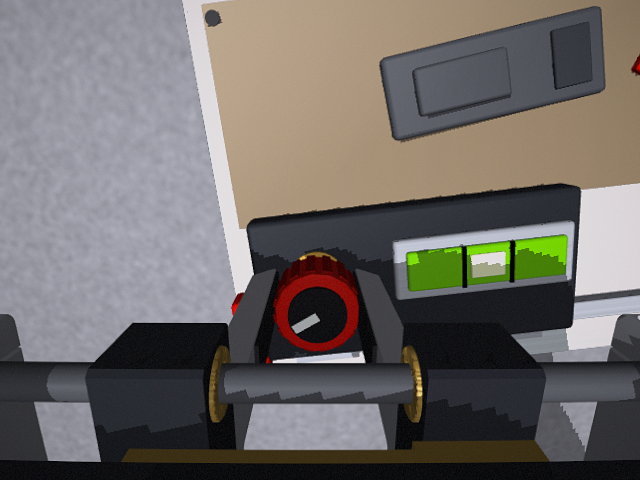

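The bubble at (488,264) is centred and at rest between the lines at (464,267) and (512,261). The knob is still held and pressed with 16 N.

```bash
python3 -c "
from cell import manip
print(manip.sign_off())"
```

```text
the job is handed in; nothing more can be done
None
```

The job is handed in: the carriage is against the red stop, the knob is still held pressed (about 16 N), the bubble is at rest within about 0.1 mm of centre, nothing else was touched, and it took about 13 s.

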